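# Log a filter kit by tapping its parts in order

### The arm

A 6-joint arm with a two-finger parallel gripper is mounted at the origin on the work surface. World frame = base frame: x ahead of the robot, y to its left, z up, the work surface at z = 0. Lengths are in mm, angles in rad, forces in N, time in s.
With the tool pointing down it reaches from about 300 to 775 mm from the base axis. Payload 14.6 kg.
Tool frame: the origin (TCP) lies at the very end of the fingers, on their centre line; the grasp point (between the pads) lies 19 mm behind it; z points along the fingers, y is the line along which they close (so a half turn about z gives the same grasp; the last joint's range is limited). The gripper opens to 94 mm and grips with 3 to 60 N. Pads are 16 mm wide; open, the fingers measure 119 mm over their backs; the gripper's body (75 mm by 177 mm) begins 78 mm behind the grasp point.
Start: joints at [1.07, 0.3, 1.521, -0, 1.321, -0.067], TCP at [231.173, 499.047, 174.146] pointing down, gripper open.
Joint ranges: [-3.03, 3.03], [-0.79, 2.21], [0.23, 2.52], [-1.04, 4.18], [0, 3.07], [-2.55, 2.55]. Speed limits (rad/s): [2.22, 2.22, 2.57, 3.14, 3.14, 3.14].

### API

Orientations are given as [roll, pitch, yaw] about the fixed x, y, z axes, in that order (R = Rz(yaw) Ry(pitch) Rx(roll)).
In Python, from cell import manip gives the robot as it stands.
- The arm moves only by the tool servo_tool, never from a script. Its argument "rows" is a list of rows, each a list of 7 numbers: the turn, a rotation vector about the world's x, y, z in degrees, then the shift along the world's x, y, z in mm, then the closure, from 0 (fully open) to 1 (shut). In form: [[rx, ry, rz, dx, dy, dz, fingers], ...]. A call has 1 to 20 rows; each row shifts and turns the commanded pose from where the row before left it; what a row does not reach is not made up. A row lasts 1/8 s, in which the tool goes at most 62.5 mm and 10.7 degrees, less where a joint would pass 70% of its speed; a pose out of reach is approached as far as the arm can. A call with a gripper value outside its range is refused whole. The fingers move at their own pace and stop on an object; "grip_force" is the grip in N (left out, the last holds). Time passes only in rows, so rows that do not move let the fingers close. It gives the time, the measured TCP pose, the force, the opening and the grip force at its end, in the units of the state.
- manip.read_state(): the state, without advancing time (a new reading comes with each control period).
- manip.camera(name): name is "side" or "top"; returns the picture (480x640x3 uint8, red, green, blue); there is no depth.
- manip.camera_info(name): a dict with "fx", "fy", "cx", "cy" (pixels), "D" ([k1, k2, p1, p2, k3] as OpenCV has them; the pictures are not rectified), "position" and "rotation" of the camera in the world. Camera axes: x right, y down, z forward; pixel columns grow to the right and rows downward; lengths in mm; the calibration is good to about 2 mm. A picture is of the moment at which its call begins. camera_info takes no time and is no camera call.
- manip.sign_off(): hands the job in; it is judged then, once.
The state is a dict: "clock": time; "joints": joint angles; "qd": joint speeds; "effort": joint torques, N m; "eef_pos": TCP position; "eef_rot": TCP orientation; "wrist_force": force on the tool from outside, world axes, zero at the start; "moment": the same for the moment, N m; "finger_gap": finger opening in mm; "finger_force": force on a finger pad.
Only numpy, scipy, OpenCV 4.12 (cv2) and the standard library are available. Lean on these libraries where they do the work, as an engineer would, in place of code of your own. Each camera call takes 0.05 s, during which the arm holds its last target. There are 200 camera calls.

### The job

Log this filter kit before assembly: with the fingertips, gently press the top of the black end fitting, then the white filter cartridge, then the grey cap, each until the nest under it has sunk fully and stays down, before going on to the next. Press only on the parts, not on their stations, and do not lift, shift or tip any of them. Leave the blue plug and the other things on the bench alone.

Things in the scene. Friction and masses are not known exactly. Their poses are not given: they have to be found in the camera images.
- end_fitting: black ribbed plastic end fitting, 60 diameter, 44 high, with a short round port (20 to 27 diameter) sticking out level to 49 from the axis on its own -x side, at 24 height; flat solid top (mm). Loose, about 0.1 to 0.22 kg. Origin: centre of its underside, z up its axis. It stands in the shallow dish of its own station; which station place it has varies.
- end_fitting_top (a point): centre of the flat top of the black part, where to tap
- station_black: the station the black part stands on: aluminium foot 96 x 96 mm, 22 high, with a yellow stem and a round steel nest (dish, 76 diameter, rim 4 mm above its floor) on top; screwed to the bench, position and yaw vary. Origin: centre of the foot's underside, z up. The nest's floor is 50 mm above the bench when up, 38 mm when fully down.
- nest_black (a joint): how far the nest under the black part has sunk, m: 0 up, 0.012 fully down on its stop. It slides straight down against steady friction (about 2 to 4 N of push on the part, the same all the way, then a hard stop) and stays where it is left.
- cartridge: white pleated filter cartridge, closed at both ends by flat discs of 60 diameter, body 52 to 57 diameter, 78 high (mm). Loose, about 0.1 to 0.22 kg. Origin: centre of its underside, z up its axis. It stands in the shallow dish of its own station; which station place it has varies.
- cartridge_top (a point): centre of the flat top of the white part, where to tap
- station_white: the station the white part stands on: aluminium foot 96 x 96 mm, 22 high, with a yellow stem and a round steel nest (dish, 76 diameter, rim 4 mm above its floor) on top; screwed to the bench, position and yaw vary. Origin: centre of the foot's underside, z up. The nest's floor is 50 mm above the bench when up, 38 mm when fully down.
- nest_white (a joint): how far the nest under the white part has sunk, m: 0 up, 0.012 fully down on its stop. It slides straight down against steady friction (about 2 to 4 N of push on the part, the same all the way, then a hard stop) and stays where it is left.
- grey_cap: plain grey plastic pipe cap, 60 diameter, 34 high, bevelled to a flat solid top of 44 diameter (mm). Loose, about 0.1 to 0.22 kg. Origin: centre of its underside, z up its axis. It stands in the shallow dish of its own station; which station place it has varies.
- grey_cap_top (a point): centre of the flat top of the grey part, where to tap
- station_grey: the station the grey part stands on: aluminium foot 96 x 96 mm, 22 high, with a yellow stem and a round steel nest (dish, 76 diameter, rim 4 mm above its floor) on top; screwed to the bench, position and yaw vary. Origin: centre of the foot's underside, z up. The nest's floor is 50 mm above the bench when up, 38 mm when fully down.
- nest_grey (a joint): how far the nest under the grey part has sunk, m: 0 up, 0.012 fully down on its stop. It slides straight down against steady friction (about 2 to 4 N of push on the part, the same all the way, then a hard stop) and stays where it is left.
- blue_plug: blue plastic plug, flange 60 diameter and 18 thick, neck 42 diameter, 42 high in all; not in this kit (mm). Loose, about 0.1 to 0.22 kg. Origin: centre of its underside, z up its axis. It stands in the shallow dish of its own station; which station place it has varies.
- station_blue: the station the blue part stands on: aluminium foot 96 x 96 mm, 22 high, with a yellow stem and a round steel nest (dish, 76 diameter, rim 4 mm above its floor) on top; screwed to the bench, position and yaw vary. Origin: centre of the foot's underside, z up. The nest's floor is 50 mm above the bench when up, 38 mm when fully down.
- nest_blue (a joint): how far the nest under the blue part has sunk, m: 0 up, 0.012 fully down on its stop. It slides straight down against steady friction (about 2 to 4 N of push on the part, the same all the way, then a hard stop) and stays where it is left.
- cement_can: closed red can with a pale metal top, 66 mm diameter, 90 mm high, loose, beyond the stations; origin under its centre; leave alone
- wrench: steel wrench 160 mm long lying flat beyond the stations, loose; leave alone
- brass_union: brass pipe union, 44 mm diameter, 50 mm high, loose, standing beyond the stations; origin under its centre; leave alone
Mind the look-alikes: they are no part of the job. Leave any green or purple look-alike of the end_fitting alone.

How it is judged:
By the outcome, as a careful person would: the job done as asked, in the order asked, and still so for the second after the job is handed in, with the robot touching nothing.
It also fails if it takes over 48 s, if anything falls off the work surface, if the arm or the gripper's body presses on something with over 40 N, if the wrist force passes 120 N, or if a joint passes its speed limit or range.

## Working session

There is one attempt and no reset: what is moved stays moved. The work goes in short steps, Python scripts to look and compute and a tool call to move; the robot and the scene stay as the last step left them, time stands still between calls to the robot, and variables do not carry over. Pictures are saved under pics/ and viewed, at most 10 in all, crops included, and the job is handed in when it is done.

Besides the shell and the picture viewer there is one more tool, called after "Request:" in YAML: its name, and indented under it one key for each argument. servo_tool: Moves the arm, as the interface text tells. Its arguments: {"type":"object","properties":{"rows":{"type":"array","items":{"type":"array","items":{"type":"number"}}},"grip_force":{"type":"number"}},"required":["rows"]}

```bash
mkdir -p pics; python3 - <<'E'
from cell import manip
import cv2
for n in("top","side"):
    cv2.imwrite(f"pics/{n}0.png",manip.camera(n)[:,:,::-1]); print(manip.camera_info(n))
print(manip.read_state())
E
```

```text
{'fx': 485.58052731717686, 'fy': 485.58052731717686, 'cx': 322.1507640920097, 'cy': 230.45521129007213, 'D': array([-0.12122445,  0.        ,  0.        ,  0.        ,  0.        ]), 'position': array([ 522.71419506,   12.91242782, 1014.65621265]), 'rotation': array([-3.09878636,  0.01106106, -1.54547301])}
{'fx': 560.3785205538593, 'fy': 560.3785205538593, 'cx': 319.5744932786096, 'cy': 238.9259434910773, 'D': array([0.01791213, 0.        , 0.        , 0.        , 0.        ]), 'position': array([  21.52591689, -628.28341226,  811.33511815]), 'rotation': array([-2.27544684, -0.01781699, -0.70239818])}
{'clock': 0.1, 'joints': array([ 1.07040759e+00,  3.00416341e-01,  1.52150317e+00, -2.34818960e-05,
        1.32071059e+00, -6.65955934e-02]), 'qd': array([-7.18109929e-04, -4.09327844e-03, -5.80858106e-04,  8.35654828e-05,
       -6.46219770e-04,  4.51229042e-04]), 'effort': array([ 1.86628225e-03, -5.32637107e+01, -3.53289592e+01,  7.09380442e-02,
        2.34230363e-02, -4.07559980e-05]), 'eef_pos': array([231.05277293, 498.82153862, 173.64934268]), 'eef_rot': array([-3.14055599e+00, -4.63434242e-05,  2.70780531e+00]), 'wrist_force': array([-0.71328532,  0.3427889 ,  0.42338961]), 'moment': array([-0.03627104, -0.00105343, -0.00668188]), 'finger_force': 0.0, 'finger_gap': 93.81752869778721}
```

View pics/top0.png

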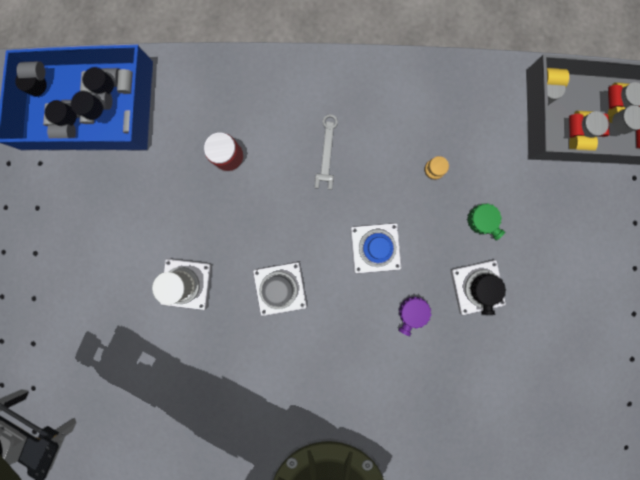

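View pics/side0.png

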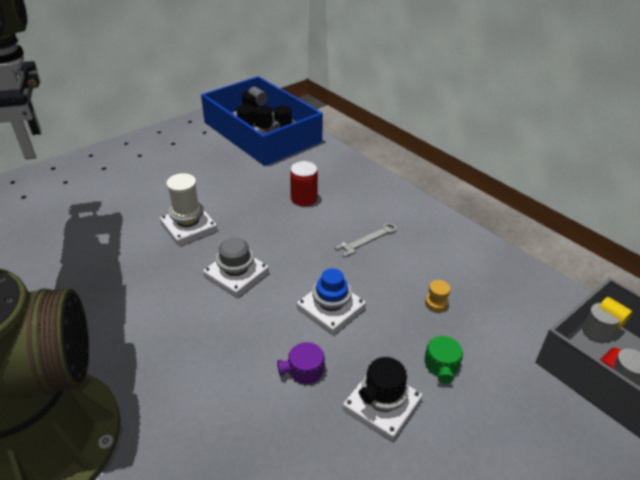

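The top view shows the black part at about (488,289), white at (169,287), grey at (277,291), blue at (378,248), and the green and purple look-alikes off stations. I'll enlarge the three parts next.

```bash
python3 - <<'E'
import cv2,numpy as np
t=cv2.imread("pics/top0.png");s=cv2.imread("pics/side0.png")
c=lambda im,x,y:cv2.resize(im[y-32:y+32,x-32:x+32],(256,256),interpolation=cv2.INTER_CUBIC)
a=np.hstack([c(t,488,290),c(t,175,287),c(t,277,290)]);b=np.hstack([c(s,385,382),c(s,184,195),c(s,235,253)])
cv2.imwrite("pics/crops.png",np.vstack([a,b]))
E
```

```text
(no output)
```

View pics/crops.png

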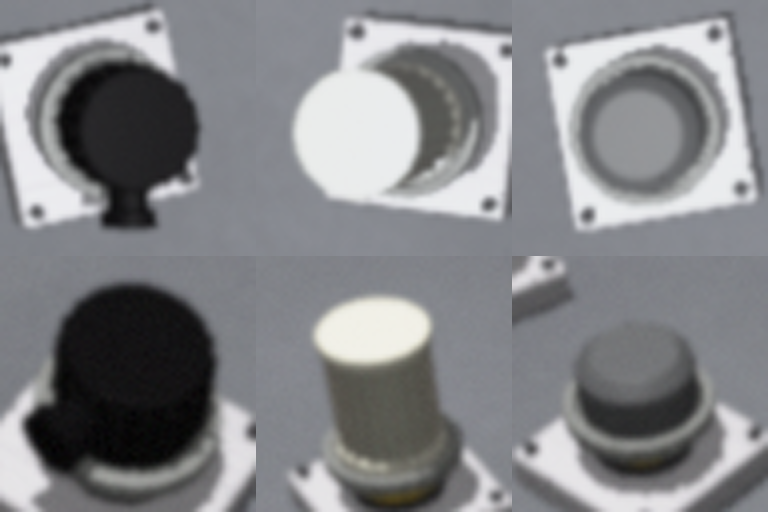

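```bash
cat > h.py <<'E'
import cv2,numpy as np
from cell import manip
from scipy.spatial.transform import Rotation as R
def cam(n):
    i=manip.camera_info(n); return np.array([[i['fx'],0,i['cx']],[0,i['fy'],i['cy']],[0,0,1]]),i['D'],i['position'],R.from_euler('xyz',i['rotation']).as_matrix()
def at(n,uv,z):
    K,D,p,r=cam(n); d=r@np.append(cv2.undistortPoints(np.array([[uv]],float),K,D)[0,0],1)
    return p+d*(z-p[2])/d[2]
def px(n,P):
    K,D,p,r=cam(n); return cv2.projectPoints(np.array([P],float),R.from_matrix(r.T).as_rotvec(),-r.T@p,K,D)[0].ravel()
E
python3 - <<'E'
from h import *
for n,uv,z in(("black",(490.2,289.4),94),("white",(168,288),128),("grey",(276.2,291),84),("purple",(417,312),44),("blue",(380,247),92)):
    P=at("top",uv,z);print(n,P.round(1),px("side",P).round(1))
print(at("side",(181,181.3),128))
E
```

```text
black [ 457.  -300.1   94. ] [388.9 370. ]
white [446.7 306.3 128. ] [182.4 180.9]
grey [444.  109.3  84. ] [235.  244.2]
purple [ 405.6 -168.9   44. ] [309.4 354.6]
blue [533.2 -86.6  92. ] [334.7 275. ]
[443.58742984 306.82402202 128.        ]
```

Request:
servo_tool:
  rows:
    - [0,0,0,11.3,-40,0,1]
    - [0,0,0,11.3,-40,0,1]
    - [0,0,0,11.3,-40,0,1]
    - [0,0,0,11.3,-40,0,1]
    - [0,0,0,11.3,-40,0,1]
    - [0,0,0,11.3,-40,0,1]
    - [0,0,0,11.3,-40,0,1]
    - [0,0,0,11.3,-40,0,1]
    - [0,0,0,11.3,-40,0,1]
    - [0,0,0,11.3,-40,0,1]
    - [0,0,0,11.3,-40,0,1]
    - [0,0,0,11.3,-40,0,1]
    - [0,0,0,11.3,-40,0,1]
    - [0,0,0,11.3,-40,0,1]
    - [0,0,0,11.3,-40,0,1]
    - [0,0,0,11.3,-40,0,1]
    - [0,0,0,11.3,-40,0,1]
    - [0,0,0,11.3,-40,0,1]
    - [0,0,0,11.3,-40,0,1]
    - [0,0,0,0,0,0,1]
  grip_force: 10

```text
clock: 2.6
eef_pos: [445.7, -262.6, 173.3]
eef_rot: [3.142, -0.001, 2.706]
wrist_force: [0.5, 0.7, 0.3]
finger_gap: 0.5
finger_force: 0.0
```

Request:
servo_tool:
  rows:
    - [0,0,0,5.5,-19.5,0,1]
    - [0,0,0,5.5,-19.5,0,1]
    - [0,0,0,0,0,-20,1]
    - [0,0,0,0,0,-20,1]
    - [0,0,0,0,0,-18,1]
    - [0,0,0,0,0,-10,1]
    - [0,0,0,0,0,-5,1]
    - [0,0,0,0,0,0,1]
    - [0,0,0,0,0,0,1]

```text
clock: 3.72
eef_pos: [457.1, -300.0, 101.7]
eef_rot: [-3.141, 0.001, 2.708]
wrist_force: [-0.3, -0.4, 0.4]
finger_gap: 0.5
finger_force: 0.0
```

```bash
python3 - <<'E'
from h import *
t=manip.camera("top");s=manip.camera("side")
c=lambda im,x,y:cv2.resize(im[y-50:y+50,x-50:x+50],(400,400),interpolation=cv2.INTER_CUBIC)
cv2.imwrite("pics/pre.png",np.hstack([c(t,488,290),c(s,385,382)])[:,:,::-1]);S=manip.read_state();print(S['eef_pos'],S['wrist_force'])
E
```

```text
[ 457.03372764 -300.10000827  101.61158596] [-0.42474653 -0.26180886  0.54197304]
```

View pics/pre.png

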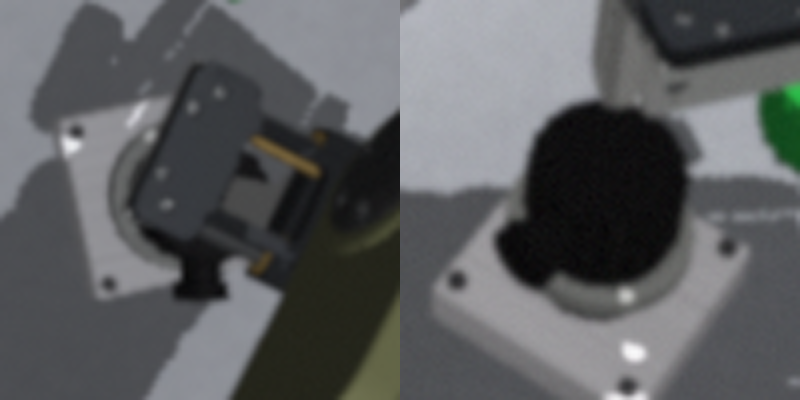

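The side crop shows the finger's lower visible edge near pixel (391,359), above the black top. The black-on-black contrast is poor, so I'll check with a brightened crop and the projected TCP.

```bash
python3 - <<'E'
from h import *
s=manip.camera("side");S=manip.read_state()
x0,y0=350,335
im=cv2.resize(s[y0:y0+75,x0:x0+75],(600,600),interpolation=cv2.INTER_CUBIC)
im=(255*(im/255.)**.4).astype('uint8')
def d(P,col):
    u=px("side",P); cv2.circle(im,(int((u[0]-x0+.5)*8),int((u[1]-y0+.5)*8)),3,col,-1)
d(S['eef_pos'],(255,0,0))
for a in np.linspace(0,6.28,24): d([457+30*np.cos(a),-300+30*np.sin(a),94],(255,255,0))
cv2.imwrite("pics/pre2.png",im[:,:,::-1])
E
```

```text
(no output)
```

View pics/pre2.png

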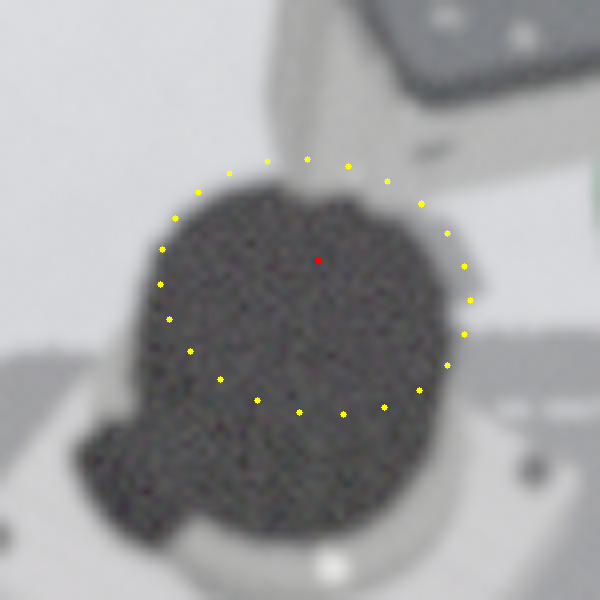

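The predicted outline sits about 2–3 px off and the fingertip is hard to place against the black. I'll raise the tool and check how the fingertip projects against the plain background.

Request:
servo_tool:
  rows:
    - [0,0,0,0,0,25,1]
    - [0,0,0,0,0,25,1]
    - [0,0,0,0,0,0,1]
    - [0,0,0,0,0,0,1]

```text
clock: 4.38
eef_pos: [456.6, -299.8, 150.2]
eef_rot: [3.141, -0.001, 2.708]
wrist_force: [0.1, -0.7, 0.4]
finger_gap: 0.5
finger_force: 0.0
```

```bash
python3 - <<'E'
from h import *
s=manip.camera("side");S=manip.read_state();print(S['eef_pos'])
x0,y0=340,290
im=cv2.resize(s[y0:y0+120,x0:x0+120],(600,600),interpolation=cv2.INTER_CUBIC)
im=(255*(im/255.)**.5).astype('uint8')
def d(P,col):
    u=px("side",P); cv2.circle(im,(int((u[0]-x0+.5)*5),int((u[1]-y0+.5)*5)),3,col,-1)
d(S['eef_pos'],(255,0,0))
for a in np.linspace(0,6.28,24): d([457+30*np.cos(a),-300+30*np.sin(a),94],(255,255,0))
cv2.imwrite("pics/pre3.png",im[:,:,::-1])
E
```

```text
[ 456.50354342 -299.69027596  150.03197815]
```

View pics/pre3.png

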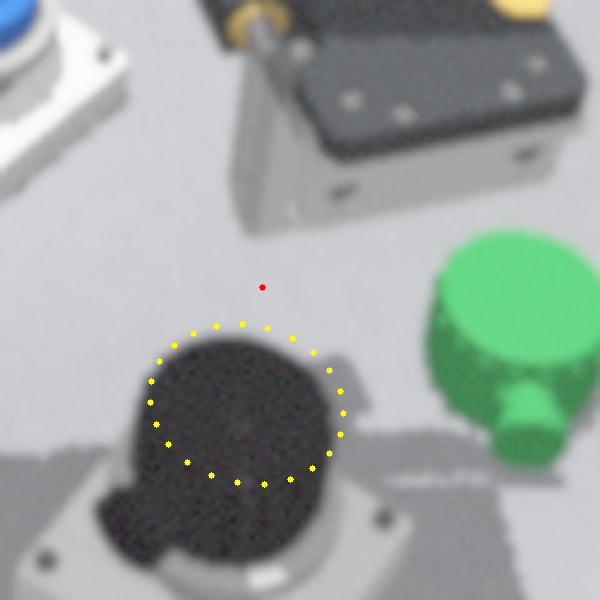

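The bright edge near (250,235) is the near end of the gripper body, which hides the fingers, so the TCP projection (262,287) is plausible. The black outline is about 4 mm off between cameras, so I'll aim between the two estimates and press.

Request:
servo_tool:
  rows:
    - [0,0,0,-2,-2,-20,1]
    - [0,0,0,0,0,-20,1]
    - [0,0,0,0,0,-10,1]
    - [0,0,0,0,0,-3,1]
    - [0,0,0,0,0,-2,1]
    - [0,0,0,0,0,-1.5,1]
    - [0,0,0,0,0,-1.5,1]
    - [0,0,0,0,0,-1.5,1]
    - [0,0,0,0,0,-1,1]
    - [0,0,0,0,0,0,1]

```text
clock: 5.68
eef_pos: [454.8, -302.0, 90.6]
eef_rot: [3.142, -0.0, 2.708]
wrist_force: [-0.3, -0.2, -0.1]
finger_gap: 0.5
finger_force: 0.0
```

Request:
servo_tool:
  rows:
    - [0,0,0,0,0,-1.5,1]
    - [0,0,0,0,0,-1.5,1]

```text
clock: 5.92
eef_pos: [454.9, -302.0, 87.6]
eef_rot: [-3.142, 0.0, 2.708]
wrist_force: [0.1, 0.3, 0.6]
finger_gap: 0.4
finger_force: 0.0
```

```bash
python3 - <<'E'
from h import *
s=manip.camera("side");t=manip.camera("top");S=manip.read_state();print(S['eef_pos'],S['wrist_force'])
c=lambda im,x,y:cv2.resize(im[y-40:y+40,x-40:x+40],(400,400),interpolation=cv2.INTER_CUBIC)
cv2.imwrite("pics/p4.png",(255*(np.hstack([c(t,488,290),c(s,388,380)])/255.)**.5).astype('uint8')[:,:,::-1])
E
```

```text
[ 454.80275523 -301.90444537   87.4328062 ] [ 0.57882122  0.18939695 -0.27038764]
```

View pics/p4.png

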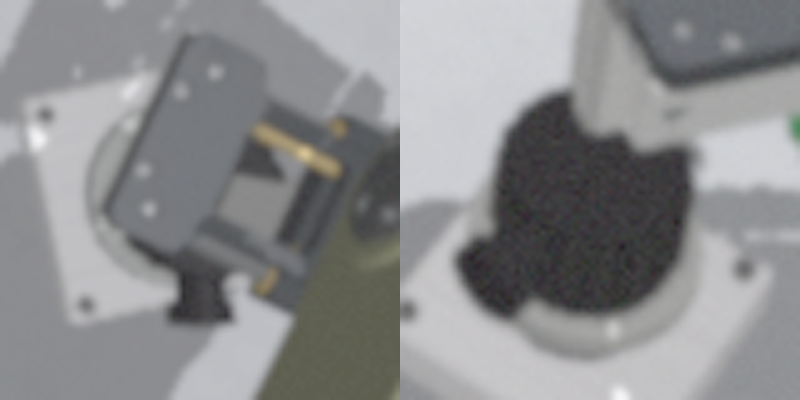

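```bash
python3 - <<'E'
from h import *
a=np.array([490.2,289.4])
for z in(94,90,86,82): P=at("top",a,z);print(z,P.round(1),px("side",P).round(1))
print("observed side", 388.9-2.2,370+3)
E
```

```text
94 [ 457.  -300.1   94. ] [388.9 370. ]
90 [ 456.8 -301.5   90. ] [389.1 372.2]
86 [ 456.5 -302.9   86. ] [389.4 374.5]
82 [ 456.2 -304.2   82. ] [389.6 376.7]
observed side 386.7 373
```

The black part hasn't moved: its bottom is still at row ~403. The gripper's lower edge is well above the projected TCP, so I'll check the projected gripper geometry.

```bash
python3 - <<'E'
from h import *
S=manip.read_state();p=S['eef_pos'];r=R.from_euler('xyz',S['eef_rot']).as_matrix()
s=manip.camera("side");x0,y0=310,260
im=cv2.resize(s[y0:y0+150,x0:x0+150],(600,600),interpolation=cv2.INTER_CUBIC)
im=(255*(im/255.)**.5).astype('uint8')
def d(P,col,k=3):
    u=px("side",P); cv2.circle(im,(int((u[0]-x0+.5)*4),int((u[1]-y0+.5)*4)),k,col,-1)
d(p,(255,0,0),4)
for sx in(-8,8):
  for sy in(-12.5,12.5):
    for z in np.arange(0,-78,-6): d(p+r@[sx,sy,z],(255,0,255),1)
for sx in(-37.5,37.5):
  for sy in(-88.5,88.5): d(p+r@[sx,sy,-97],(0,255,255))
cv2.imwrite("pics/p5.png",im[:,:,::-1])
p0=np.array([231.05,498.8,173.65]);print(px("side",p0), [px("side",p0+r@[0,y,0]).round(0) for y in(-53,53)],[px("top",p0+r@[0,y,0]).round(0) for y in(-53,53)])
E
```

```text
[ 39.48826657 158.24232408] [array([ 37., 172.]), array([ 42., 145.])] [array([ 81., 418.]), array([ 33., 389.])]
```

View pics/p5.png

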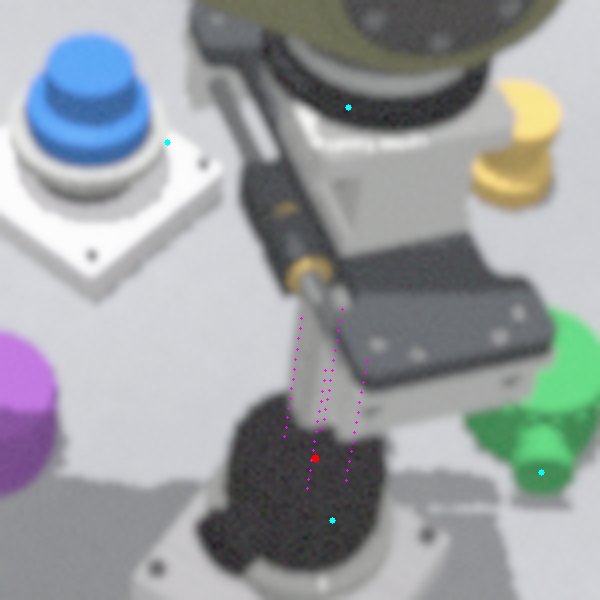

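```bash
python3 - <<'E'
from h import *
s=cv2.imread("pics/side0.png");t=cv2.imread("pics/top0.png")
p=np.array([231.05,498.8,173.65]);r=R.from_euler('xyz',[-3.14056,0,2.7078]).as_matrix()
def crop(n,im,x0,y0):
    o=cv2.resize(im[y0:y0+120,x0:x0+80],(400,600),interpolation=cv2.INTER_CUBIC);o=(255*(o/255.)**.6).astype('uint8')
    def d(P,col,k):
        u=px(n,P);cv2.circle(o,(int((u[0]-x0+.5)*5),int((u[1]-y0+.5)*5)),k,col,-1)
    d(p,(0,0,255),4)
    for sx in(-8,8):
      for sy in(-59.5,-47,47,59.5):
        for z in np.arange(0,-97,-8): d(p+r@[sx,sy,z],(255,0,255) if z else (0,255,255),2)
    return o
cv2.imwrite("pics/p6.png",np.hstack([crop("side",s,0,60),crop("top",t,0,360)]))
E
```

```text
(no output)
```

View pics/p6.png

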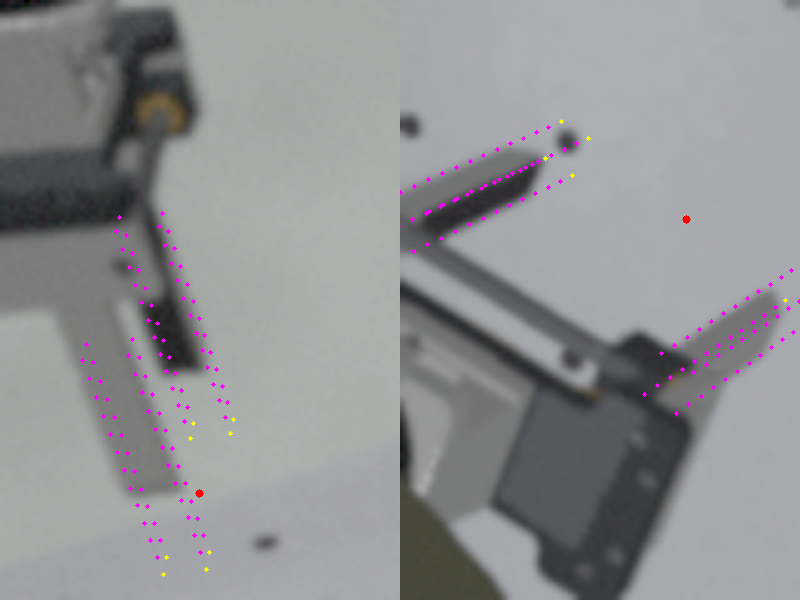

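The open fingers visibly end about 20–28 mm short of the claimed TCP along the tool axis, while sideways they line up. So the real tips are still above the part, and I'll descend in small steps on force feedback.

Request:
servo_tool:
  rows:
    - [0,0,0,0,0,-2,1]
    - [0,0,0,0,0,-2,1]
    - [0,0,0,0,0,-2,1]
    - [0,0,0,0,0,-2,1]

```text
clock: 6.58
eef_pos: [454.8, -301.9, 79.5]
eef_rot: [3.142, -0.0, 2.708]
wrist_force: [-0.4, -0.8, 0.1]
finger_gap: 0.2
finger_force: 0.0
```

Request:
servo_tool:
  rows:
    - [0,0,0,0,0,-2,1]
    - [0,0,0,0,0,-2,1]

```text
clock: 6.82
eef_pos: [454.9, -301.9, 75.5]
eef_rot: [-3.142, -0.0, 2.708]
wrist_force: [0.2, -0.2, 0.0]
finger_gap: 0.4
finger_force: 0.0
```

Request:
servo_tool:
  rows:
    - [0,0,0,0,0,-2,1]

```text
clock: 6.95
eef_pos: [454.9, -302.0, 73.5]
eef_rot: [-3.142, 0.0, 2.708]
wrist_force: [-0.4, -0.8, 0.8]
finger_gap: 0.2
finger_force: 0.0
```

Request:
servo_tool:
  rows:
    - [0,0,0,0,0,-2,1]

```text
clock: 7.08
eef_pos: [454.9, -302.0, 71.5]
eef_rot: [-3.142, 0.0, 2.708]
wrist_force: [0.3, 0.5, 0.7]
finger_gap: 0.7
finger_force: 0.0
```

Request:
servo_tool:
  rows:
    - [0,0,0,0,0,-2,1]

```text
clock: 7.2
eef_pos: [454.9, -301.9, 69.5]
eef_rot: [-3.142, -0.0, 2.708]
wrist_force: [0.5, -0.1, -0.8]
finger_gap: 0.6
finger_force: 0.0
```

Request:
servo_tool:
  rows:
    - [0,0,0,0,0,-2,1]

```text
clock: 7.32
eef_pos: [454.9, -302.0, 67.5]
eef_rot: [-3.142, -0.0, 2.708]
wrist_force: [-0.1, -0.7, 0.5]
finger_gap: -0.0
finger_force: 0.0
```

Request:
servo_tool:
  rows:
    - [0,0,0,0,0,-2,1]

```text
clock: 7.45
eef_pos: [454.9, -302.0, 65.5]
eef_rot: [-3.142, 0.0, 2.708]
wrist_force: [0.9, -0.5, 0.7]
finger_gap: 0.4
finger_force: 0.0
```

Request:
servo_tool:
  rows:
    - [0,0,0,0,0,-2,1]

```text
clock: 7.58
eef_pos: [454.9, -302.0, 63.5]
eef_rot: [-3.142, 0.0, 2.708]
wrist_force: [0.4, 0.2, 0.2]
finger_gap: 0.7
finger_force: 0.0
```

```bash
cat >> h.py <<'E'
def moved(b,im=None):
    x,y,w,h=b; a=cv2.imread("pics/side0.png"); n=manip.camera("side")[:,:,::-1] if im is None else im
    f=lambda i:cv2.resize(cv2.cvtColor(np.ascontiguousarray(i),cv2.COLOR_BGR2GRAY),None,fx=4,fy=4,interpolation=cv2.INTER_CUBIC)
    m=cv2.matchTemplate(f(n[y-12:y+h+12,x-8:x+w+8]),f(a[y:y+h,x:x+w]),cv2.TM_CCOEFF_NORMED)
    _,v,_,l=cv2.minMaxLoc(m); return (l[0]/4-8,l[1]/4-12,round(v,3))
E
python3 - <<'E'
from h import *
im=manip.camera("side")[:,:,::-1].copy();cv2.imwrite("pics/s7.png",im)
print(moved((355,380,26,26),im),moved((358,378,60,34),im),px("side",[455,-302,80])-px("side",[455,-302,92]))
print(manip.read_state()['wrist_force'])
E
```

```text
(-0.25, -0.5, 0.981) (-0.5, -0.25, 0.915) [-0.74396716  4.66955369]
[ 0.02617105  0.77307518 -0.94697678]
```

Request:
servo_tool:
  rows:
    - [0,0,0,0,0,-2,1]

```text
clock: 7.75
eef_pos: [454.9, -302.0, 61.8]
eef_rot: [-3.142, 0.0, 2.708]
wrist_force: [-1.1, 0.7, 2.6]
finger_gap: 0.6
finger_force: 1.1
```

Request:
servo_tool:
  rows:
    - [0,0,0,0,0,-2,1]

```text
clock: 7.88
eef_pos: [454.9, -302.0, 59.7]
eef_rot: [-3.142, 0.0, 2.708]
wrist_force: [-0.4, 1.5, 3.1]
finger_gap: 0.6
finger_force: 1.1
```

Request:
servo_tool:
  rows:
    - [0,0,0,0,0,-2,1]

```text
clock: 8.0
eef_pos: [454.9, -302.0, 57.6]
eef_rot: [-3.142, 0.0, 2.708]
wrist_force: [-0.6, 0.2, 2.8]
finger_gap: 0.5
finger_force: 1.1
```

```bash
python3 - <<'E'
from h import *
im=manip.camera("side")[:,:,::-1].copy();cv2.imwrite("pics/s8.png",im)
print(moved((355,380,26,26),im),manip.read_state()['wrist_force'])
E
```

```text
(-0.5, 1.25, 0.985) [-0.34411616 -1.04342711  0.66167314]
```

Contact came at about z 62, so the tip offset is about 31 mm, and the nest is now sinking at about 3 N.

Request:
servo_tool:
  rows:
    - [0,0,0,0,0,-2,1]
    - [0,0,0,0,0,-2,1]

```text
clock: 8.3
eef_pos: [454.9, -302.0, 53.6]
eef_rot: [-3.142, 0.0, 2.708]
wrist_force: [-0.2, 0.6, 2.9]
finger_gap: 0.9
finger_force: 1.1
```

Request:
servo_tool:
  rows:
    - [0,0,0,0,0,-1,1]

```text
clock: 8.43
eef_pos: [454.9, -302.0, 52.5]
eef_rot: [-3.142, -0.0, 2.708]
wrist_force: [-0.5, -0.1, 1.6]
finger_gap: 0.4
finger_force: 1.0
```

Request:
servo_tool:
  rows:
    - [0,0,0,0,0,-1,1]

```text
clock: 8.55
eef_pos: [454.9, -302.0, 51.6]
eef_rot: [-3.142, 0.0, 2.708]
wrist_force: [-0.2, -0.7, 2.4]
finger_gap: 0.7
finger_force: 1.0
```

Request:
servo_tool:
  rows:
    - [0,0,0,0,0,-1,1]

```text
clock: 8.68
eef_pos: [455.0, -302.1, 50.9]
eef_rot: [-3.141, 0.001, 2.708]
wrist_force: [-2.8, 2.2, 11.9]
finger_gap: 0.3
finger_force: 5.7
```

Request:
servo_tool:
  rows:
    - [0,0,0,0,0,-0.7,1]

```text
clock: 8.8
eef_pos: [455.1, -302.2, 50.8]
eef_rot: [-3.141, 0.001, 2.708]
wrist_force: [-4.3, 2.9, 15.5]
finger_gap: 0.4
finger_force: 7.9
```

Request:
servo_tool:
  rows:
    - [0,0,0,0,0,-0.4,1]

```text
clock: 8.93
eef_pos: [455.2, -302.2, 50.8]
eef_rot: [-3.141, 0.001, 2.708]
wrist_force: [-5.6, 3.8, 18.2]
finger_gap: 0.3
finger_force: 8.9
```

The hard stop was reached at 18 N after 12 mm of travel. I'll lift and move to the white part.

Request:
servo_tool:
  rows:
    - [0,0,0,0,0,2,1]
    - [0,0,0,0,0,5,1]
    - [0,0,0,0,0,20,1]
    - [0,0,0,0,0,30,1]
    - [0,0,0,0,0,20,1]
    - [0,0,0,-1,38,0,1]
    - [0,0,0,-1,38,0,1]
    - [0,0,0,-1,38,0,1]
    - [0,0,0,-1,38,0,1]
    - [0,0,0,-1,38,0,1]
    - [0,0,0,-1,38,0,1]
    - [0,0,0,-1,38,0,1]
    - [0,0,0,-1,38,0,1]
    - [0,0,0,-1,38,0,1]
    - [0,0,0,-1,38,0,1]
    - [0,0,0,0,38,0,1]
    - [0,0,0,0,38,0,1]
    - [0,0,0,0,38,0,1]
    - [0,0,0,0,38,0,1]
    - [0,0,0,0,38,0,1]

```text
clock: 11.42
eef_pos: [444.8, 269.3, 126.7]
eef_rot: [3.141, 0.0, 2.708]
wrist_force: [0.4, 0.9, -0.4]
finger_gap: 0.5
finger_force: 0.0
```

```bash
python3 - <<'E'
from h import *
im=manip.camera("side")[:,:,::-1].copy()
print("black moved",moved((355,380,26,26),im),moved((355,348,62,60),im),manip.read_state()['eef_pos'])
E
```

```text
black moved (-0.75, 4.0, 0.983) (-0.75, 4.0, 0.972) [444.46698431 272.57637106 126.59059674]
```

Request:
servo_tool:
  rows:
    - [0,0,0,0,38,0,1]
    - [0,0,0,0,0,-10,1]
    - [0,0,0,0,0,-6,1]
    - [0,0,0,0,0,0,1]

```text
clock: 11.98
eef_pos: [444.7, 305.2, 110.0]
eef_rot: [-3.141, -0.001, 2.707]
wrist_force: [-0.3, -0.1, 0.4]
finger_gap: 0.3
finger_force: 0.0
```

The black nest stays down. Now the white part, where I expect contact at about z 96.6.

Request:
servo_tool:
  rows:
    - [0,0,0,0,1,-5,1]
    - [0,0,0,0,0,-3,1]
    - [0,0,0,0,0,-2,1]

```text
clock: 12.35
eef_pos: [444.9, 306.9, 100.4]
eef_rot: [-3.142, -0.0, 2.708]
wrist_force: [-0.4, -0.8, -1.0]
finger_gap: 0.4
finger_force: 0.0
```

Request:
servo_tool:
  rows:
    - [0,0,0,0,0,-2,1]
    - [0,0,0,0,0,-2,1]

```text
clock: 12.6
eef_pos: [444.9, 307.1, 96.5]
eef_rot: [3.141, 0.0, 2.708]
wrist_force: [-0.2, -0.5, 2.6]
finger_gap: 0.7
finger_force: 1.4
```

Request:
servo_tool:
  rows:
    - [0,0,0,0,0,-2,1]
    - [0,0,0,0,0,-2,1]

```text
clock: 12.85
eef_pos: [444.9, 307.1, 92.6]
eef_rot: [3.141, 0.0, 2.708]
wrist_force: [-0.8, -1.0, 2.1]
finger_gap: 0.5
finger_force: 1.4
```

Request:
servo_tool:
  rows:
    - [0,0,0,0,0,-1.5,1]
    - [0,0,0,0,0,-1.5,1]

```text
clock: 13.1
eef_pos: [444.9, 307.1, 89.5]
eef_rot: [3.141, 0.0, 2.708]
wrist_force: [-0.2, 0.4, 3.0]
finger_gap: 0.6
finger_force: 1.3
```

Stop expected at about 84.8.

Request:
servo_tool:
  rows:
    - [0,0,0,0,0,-1.5,1]
    - [0,0,0,0,0,-1.5,1]

```text
clock: 13.35
eef_pos: [444.9, 307.1, 86.5]
eef_rot: [3.141, 0.0, 2.708]
wrist_force: [-0.2, -0.4, 2.8]
finger_gap: 0.2
finger_force: 1.3
```

Request:
servo_tool:
  rows:
    - [0,0,0,0,0,-1,1]
    - [0,0,0,0,0,-1,1]

```text
clock: 13.6
eef_pos: [445.1, 307.2, 84.9]
eef_rot: [3.141, 0.0, 2.708]
wrist_force: [-1.8, -1.6, 11.8]
finger_gap: 0.5
finger_force: 5.7
```

Request:
servo_tool:
  rows:
    - [0,0,0,0,0,-0.7,1]

```text
clock: 13.72
eef_pos: [445.3, 307.3, 84.8]
eef_rot: [3.14, 0.001, 2.708]
wrist_force: [-2.7, -2.3, 15.8]
finger_gap: 0.2
finger_force: 8.0
```

The white part is at its stop, so I'll lift and go to grey.

Request:
servo_tool:
  rows:
    - [0,0,0,0,0,2,1]
    - [0,0,0,0,0,5,1]
    - [0,0,0,0,0,12,1]
    - [0,0,0,0,0,10,1]
    - [0,0,0,-2,-33,0,1]
    - [0,0,0,0,-33,0,1]
    - [0,0,0,0,-33,0,1]
    - [0,0,0,0,-33,0,1]
    - [0,0,0,0,-33,0,1]
    - [0,0,0,0,-33,0,1]
    - [0,0,0,0,0,0,1]
    - [0,0,0,0,0,-20,1]
    - [0,0,0,0,0,-20,1]
    - [0,0,0,0,0,-8,1]
    - [0,0,0,0,0,-4,1]
    - [0,0,0,0,0,0,1]

```text
clock: 15.72
eef_pos: [443.1, 109.3, 61.2]
eef_rot: [3.141, 0.0, 2.708]
wrist_force: [0.3, -0.6, 0.4]
finger_gap: 0.7
finger_force: 0.0
```

```bash
python3 - <<'E'
from h import *
im=manip.camera("side")[:,:,::-1].copy();cv2.imwrite("pics/s9.png",im)
print("white moved",moved((162,170,40,35),im),px("side",[445,307,116])-px("side",[445,307,128]),"grey",moved((214,255,40,18),im),manip.read_state()['eef_pos'])
E
```

```text
white moved (0.75, 4.75, 0.996) [0.8001092  4.65347521] grey (0.0, 0.0, 0.889) [443.16299355 109.24714676  61.35763303]
```

White has moved the expected 12 mm (4.75 px). Now grey, where I expect contact at about 52.6 and the stop at about 40.7.

Request:
servo_tool:
  rows:
    - [0,0,0,0,0,-3,1]
    - [0,0,0,0,0,-2,1]
    - [0,0,0,0,0,-2,1]
    - [0,0,0,0,0,-1.5,1]
    - [0,0,0,0,0,-1.5,1]

```text
clock: 16.4
eef_pos: [442.9, 109.0, 50.9]
eef_rot: [-3.142, 0.0, 2.708]
wrist_force: [-1.1, -0.2, 3.0]
finger_gap: 0.4
finger_force: 1.4
```

Request:
servo_tool:
  rows:
    - [0,0,0,0,0,-2,1]
    - [0,0,0,0,0,-2,1]

```text
clock: 16.65
eef_pos: [442.9, 109.0, 46.8]
eef_rot: [3.142, 0.0, 2.708]
wrist_force: [-0.5, -0.7, 2.3]
finger_gap: 0.5
finger_force: 1.5
```

Request:
servo_tool:
  rows:
    - [0,0,0,0,0,-1.5,1]
    - [0,0,0,0,0,-1.5,1]

```text
clock: 16.9
eef_pos: [442.9, 109.0, 43.8]
eef_rot: [3.142, 0.0, 2.708]
wrist_force: [-1.5, -0.3, 3.5]
finger_gap: 0.6
finger_force: 1.4
```

Request:
servo_tool:
  rows:
    - [0,0,0,0,0,-1,1]

```text
clock: 17.02
eef_pos: [442.9, 109.0, 42.7]
eef_rot: [-3.142, -0.0, 2.708]
wrist_force: [-0.7, -0.3, 2.6]
finger_gap: 0.6
finger_force: 1.4
```

Request:
servo_tool:
  rows:
    - [0,0,0,0,0,-1,1]
    - [0,0,0,0,0,-1,1]

```text
clock: 17.27
eef_pos: [442.9, 109.1, 40.9]
eef_rot: [3.142, 0.0, 2.708]
wrist_force: [-1.6, -1.3, 11.7]
finger_gap: 0.2
finger_force: 6.0
```

Request:
servo_tool:
  rows:
    - [0,0,0,0,0,-0.9,1]

```text
clock: 17.4
eef_pos: [443.2, 109.1, 40.7]
eef_rot: [3.141, 0.001, 2.708]
wrist_force: [-7.7, -1.8, 22.7]
finger_gap: 0.4
finger_force: 11.4
```

Request:
servo_tool:
  rows:
    - [0,0,0,0,0,-0.6,1]

```text
clock: 17.52
eef_pos: [443.3, 109.1, 40.7]
eef_rot: [3.141, 0.001, 2.708]
wrist_force: [-10.1, -2.5, 27.6]
finger_gap: 0.0
finger_force: 14.1
```

Request:
servo_tool:
  rows:
    - [0,0,0,0,0,2,1]
    - [0,0,0,0,0,5,1]
    - [0,0,0,0,0,20,1]
    - [0,0,0,0,0,30,1]
    - [0,0,0,0,0,40,1]
    - [0,0,0,-20,0,30,1]
    - [0,0,0,-30,0,10,1]
    - [0,0,0,0,0,0,1]
    - [0,0,0,0,0,0,1]

```text
clock: 18.65
eef_pos: [393.2, 109.0, 176.2]
eef_rot: [3.142, 0.0, 2.708]
wrist_force: [-0.3, 0.1, -0.4]
finger_gap: 0.8
finger_force: 0.0
```

```bash
python3 - <<'E'
from h import *
im=manip.camera("side")[:,:,::-1].copy();cv2.imwrite("pics/final.png",im)
print("black",moved((355,348,62,60),im),"white",moved((162,170,40,35),im),"grey",moved((216,238,38,34),im),"blue",moved((312,268,40,35),im),manip.read_state()['wrist_force'])
E
```

```text
black (-0.75, 4.0, 0.972) white (-0.75, 6.25, 0.769) grey (-0.25, 3.5, 0.704) blue (0.0, 0.0, 0.999) [ 0.61073204 -0.3607659  -0.37258844]
```

View pics/final.png

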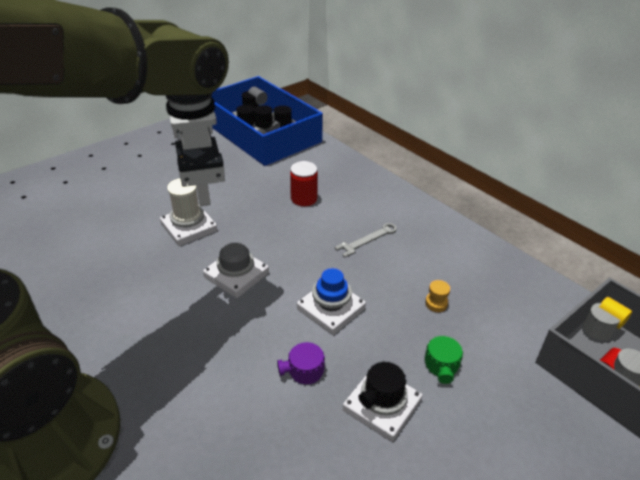

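The three kit parts stand upright on sunken nests: black (385,385), white (184,205) and grey (235,260). Blue hasn't moved, and the arm is clear of everything, though it hides part of the white one's top.

```bash
python3 -c "
from cell import manip
print(manip.sign_off())"
```

```text
the job is handed in; nothing more can be done
None
```

I pressed the black end fitting, then the white cartridge, then the grey cap, each to its hard stop after about 12 mm of travel; all three were upright on sunken nests in the last picture, and I handed the job in at about 19 s.

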